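# Lay up a knife handle in the pressing fixture

### The job

Lay up the knife handle for pressing, squarely in line on the black pad of the aluminium fixture: first the all-wood handle scale, then the knife blank with its tang on that scale and its blade pointing out over the end that has no stop, then the scale with the steel bolster, bolster next to the blade, and last the press weight lengthwise on top. The ends of both scales and of the tang should line up with the ends of the pad; let go of everything, and leave the brass tin and the rivet cup where they are.

Things in the scene. Friction and masses are not known exactly. Their poses are not given: they have to be found in the camera images.
- fixture: Pressing fixture, fixed: aluminium base 150 x 66 x 8 mm with a black pad 110 x 28 mm in its middle, pad top 20 mm above the bench. A stop bar 8 mm thick, 66 mm wide, top at 34 mm, crosses one end, inner face 67 mm from the middle; the other end is open. Origin: centre of the underside, below the pad's middle; x runs along the pad to the open end, z up. Stands left or right, yaw within 20 degrees.
- plain_scale: Plain handle scale: all-wood dark slab 110 x 28 x 12 mm, 50 g, lying flat. Origin: centre of its underside; x along its length, z up. Both ends are alike.
- knife_blank: Bare steel knife blank lying flat, 6 mm thick, 0.18 kg: tang 110 mm long, 24 mm wide with three small dark pin marks, then a pointed blade 70 mm long, 22 mm wide. Origin: on the underside and centre line, at the shoulder where tang meets blade; x points to the blade's tip (tang x = -110 to 0 mm, blade 0 to 70), z up. Balance point at about x = -25 mm.
- bolster_scale: Bolstered handle scale: dark wooden slab with a bright steel bolster at one end, 110 x 28 x 12 mm overall, 70 g, lying flat. Origin: on the underside and centre line, at the seam of wood and bolster; x points to the bolster end (wood x = -88 to 0 mm, bolster 0 to 22, so the slab's middle is at x = -33 mm), z up.
- press_weight: Dark steel press weight: block 100 x 30 x 20 mm with a lengthwise bar handle above it, 60 mm long, 12 mm wide and 12 mm high, its top 50 mm above the underside, on two small posts with free space between. 0.4 to 0.7 kg. Origin: centre of its underside; x along its length, z up. Both ends are alike.
- tin: Bystander: closed round brass tin, 72 mm across and 30 mm high, loose. Origin: centre of its underside. To be left alone.
- rivet_cup: Bystander: small steel cup, 62 mm across the rim and 34 mm high, with brass rivets in it, loose. Origin: centre of its underside. To be left alone.
- tray: Bystander: fixed open wooden tray with rod stock, 150 x 85 x 30 mm, on the side of the bench where the fixture is not. Origin: centre of its underside; x along its length.
Not all that is in view belongs to the job. Of the things that look like the press_weight, take the one that is nearest to the robot's base at the start. What is shaped like the plain_scale but red is not meant.

How it is judged:
By the outcome, as a careful person would: the job done as asked, in the order asked, and still so for the second after the job is handed in, with the robot touching nothing.
It also fails if it takes over 102 s, if anything falls off the work surface, if the arm or the gripper's body presses on something with over 40 N, if the wrist force passes 120 N, or if a joint passes its speed limit or range.

### The arm

A 6-joint arm with a two-finger parallel gripper is mounted at the origin on the work surface. World frame = base frame: x ahead of the robot, y to its left, z up, the work surface at z = 0. Lengths are in m, angles in rad, forces in N, time in s.
With the tool pointing down it reaches from about 0.3 to 0.875 m from the base axis. Payload 6.4 kg.
Tool frame: the origin (TCP) lies midway between the tips of the shut fingers; the grasp point (between the pads) lies 19 mm behind it (ctrl.tcp_to_grasp is the distance from the TCP to the grasp point, in m); z points along the fingers, y is the direction in which the jaws open and shut (so a half turn about z gives the same grasp; the last joint's range is limited). The gripper opens to 85 mm and grips with 20 to 120 N. Pads are 22 mm wide; open, the fingers measure 114 mm over their backs; the gripper's body (76 mm by 85 mm) begins 54 mm behind the grasp point. The pads swing forward as they close: fully open they stand 13 mm farther back than shut.
Start: joints at [-1.439, 0.181, 1.607, -0, 1.354, -0.206], TCP at [0.191, -0.543, 0.231] pointing down, gripper open.
Joint ranges: [-2.99, 2.99], [-0.89, 2.07], [0.3, 2.58], [-1.14, 4.28], [0, 2.63], [-3.12, 3.12]. Speed limits (rad/s): [2.57, 2.57, 3.01, 3.14, 3.14, 3.14].

### API

Orientations are given as a unit quaternion [w, x, y, z].
In Python, from bench import monitor, imaging, order, spotter, ctrl gives the robot as it stands.
- The arm moves only by the shell command python3 -m pendant 'ROWS'. ROWS is JSON, a list that holds one entry, the list of rows, each a list of 5 numbers: the shift along the world's x, y, z in mm, then the turn about the world's z in degrees, then the finger opening in mm, from 0 to 85.4. A call has 1 to 8 rows; each row shifts and turns the commanded pose from where the row before left it; what a row does not reach is not made up. A row lasts 1/8 s, in which the tool goes at most 62.5 mm and 10.7 degrees, less where a joint would pass 70% of its speed; a pose out of reach is approached as far as the arm can. A call with a gripper value outside its range is refused whole. The fingers move at their own pace and stop on an object; the grip force is fixed at half the most. Time passes only in rows, so rows that do not move let the fingers close. It gives the time, the measured TCP pose, the force and the opening at its end, in the units of the state.
- monitor.get_obs(): the state, without advancing time (a new reading comes with each control period).
- imaging.camera(name): name is "scene" or "top" or "wrist"; returns a dict with "img" (384x512x3 uint8, red, green, blue), "vfov" (degrees; the focal length in pixels is half the picture's height over the tangent of half this angle, whatever the lens; pixels are square), "cx", "cy" (the principal point, pixels), "distortion" ([k1, k2, p1, p2, k3] as OpenCV has them; the pictures are not rectified), "origin" and "orientation" of the camera in the world. Camera axes: x right, y down, z forward; pixel columns grow to the right and rows downward; lengths in m; the calibration is good to about 2 mm. A picture is of the moment at which its call begins. There is no depth.
- order.hand_in(): hands the job in, once; it reports no verdict.
Trained networks look in the newest picture that a camera, given by its name, has taken for a name from the list of things; names that differ only in an ending like _2 or _b are one class to them, and where a whole thing is asked for, a point or a joint stands for the part that bears it (a point fixed in the world has none). Each returns a list of dicts, best first, with "confidence" (0 to 1); they miss things now and then, are a little off and sometimes report something else, mostly with a low value. They report only what shows in the picture. A call takes as long as a camera call. They do not tell look-alikes from the thing itself.
- spotter.recognise(camera, thing): "at" ([x, y, z] in m, in the coordinates of the camera as it stood for that picture, good to about 4 mm: the middle of the surface that is visible of it).
- spotter.tip_of(camera, thing): "at" ([x, y, z] in m, in the coordinates of the camera as it stood for that picture, good to about 4 mm: a listed point, or the origin of a listed thing).
The state is a dict: "time_s": time; "q": joint angles; "dq": joint speeds; "joint_efforts": joint torques, N m; "eef_pos": TCP position; "eef_rot": TCP orientation; "wrist_force": force on the tool from outside, world axes, zero at the start; "torque": the same for the moment, N m; "opening": opening from 0.0 (shut) to 1.0 (fully open).
Only numpy, scipy, OpenCV 4.12 (cv2) and the standard library are available. Lean on these libraries where they do the work, as an engineer would, in place of code of your own. Each camera call takes 0.05 s, during which the arm holds its last target. There are 200 camera calls.

## Working session

There is one attempt and no reset: what is moved stays moved. The work goes in short steps, Python scripts to look and compute and a shell command to move; the robot and the scene stay as the last step left them, time stands still between calls to the robot, and variables do not carry over. Pictures are saved under pics/ and viewed, about 12 in all and at most 16, crops included, and the job is handed in when it is done.

```bash
mkdir -p pics; ls; cat > h.py <<'E'
import numpy as np,cv2
from scipy.spatial.transform import Rotation as R
from bench import monitor,imaging,order,spotter,ctrl
def cam(n,save=None):
    c=imaging.camera(n)
    if save: cv2.imwrite(f'pics/{save}.png',c['img'][:,:,::-1])
    h=c['img'].shape[0];c['f']=h/2/np.tan(np.radians(c['vfov'])/2)
    c['K']=np.array([[c['f'],0,c['cx']],[0,c['f'],c['cy']],[0,0,1.]])
    w,x,y,z=c['orientation'];c['R']=R.from_quat([x,y,z,w]).as_matrix();c['o']=np.array(c['origin'])
    c['d']=np.array(c['distortion'],float)
    return c
def ray(c,px,z):
    "pixels -> world points on plane z"
    p=cv2.undistortPoints(np.array(px,float).reshape(-1,1,2),c['K'],c['d']).reshape(-1,2)
    d=np.c_[p,np.ones(len(p))]@c['R'].T
    return c['o']+d*((z-c['o'][2])/d[:,2])[:,None]
def proj(c,P):
    P=(np.array(P,float).reshape(-1,3)-c['o'])@c['R']
    return cv2.projectPoints(P,np.zeros(3),np.zeros(3),c['K'],c['d'])[0].reshape(-1,2)
def w(c,at): return c['R']@np.array(at)+c['o']
E
cat > a.py <<'E'
from h import *
for n in('top','scene'):
    c=cam(n,n+'0'); print(n,c['o'].round(3),c['f'],c['d'],c['R'].round(2).tolist())
    for t in 'fixture plain_scale knife_blank bolster_scale press_weight tin rivet_cup tray'.split():
        for k in ('recognise','tip_of'):
            for r in getattr(spotter,k)(n,t)[:4]:
                P=w(c,r['at']); print(t,k,round(r['confidence'],2),P.round(3),proj(c,P).round(0)[0])
print(monitor.get_obs())
E
python3 a.py
```

```text
pics
top [0.401 0.013 0.835] 377.60078426778995 [-0.12445952  0.          0.          0.          0.        ] [[-0.03, -0.99, 0.13], [-1.0, 0.03, -0.0], [0.0, -0.13, -0.99]]
fixture recognise 0.65 [0.539 0.283 0.01 ] [133. 180.]
fixture tip_of 0.86 [ 0.543  0.287 -0.001] [133. 179.]
plain_scale recognise 0.66 [ 0.335 -0.258  0.012] [380. 266.]
plain_scale recognise 0.58 [0.466 0.004 0.012] [258. 209.]
plain_scale tip_of 0.58 [ 0.336 -0.261  0.004] [380. 265.]
plain_scale tip_of 0.56 [0.466 0.    0.003] [260. 209.]
knife_blank recognise 0.8 [ 0.635 -0.009  0.001] [262. 135.]
knife_blank tip_of 0.75 [ 0.661  0.    -0.003] [257. 125.]
bolster_scale recognise 0.6 [ 0.439 -0.129  0.01 ] [319. 220.]
bolster_scale tip_of 0.88 [ 0.468 -0.14   0.001] [323. 207.]
bolster_scale tip_of 0.69 [ 0.682  0.14  -0.   ] [197. 118.]
press_weight recognise 0.78 [ 0.711 -0.252  0.022] [367.  99.]
press_weight recognise 0.69 [0.54  0.283 0.008] [133. 179.]
press_weight recognise 0.57 [ 0.674 -0.119  0.024] [310. 115.]
press_weight tip_of 0.87 [ 0.677 -0.125  0.002] [311. 116.]
press_weight tip_of 0.65 [ 0.
[... 1689 characters left out ...]
65 0.007 0.001] [319. 241.]
{'time_s': 1.7, 'q': array([-1.43928601e+00,  1.80782037e-01,  1.60702771e+00,  4.55172044e-05,
        1.35382074e+00, -2.06320955e-01]), 'dq': array([-0.00151064, -0.00131465, -0.00244906, -0.00121386,  0.00042222,
        0.00104232]), 'joint_efforts': array([-4.04663169e-04, -4.44835854e+01, -3.51669610e+01, -3.16260912e-04,
        7.57259604e-04,  8.01801825e-08]), 'eef_pos': array([ 0.19059753, -0.54248986,  0.23128516]), 'eef_rot': array([-1.80702020e-05,  9.85768466e-01,  1.68108685e-01,  2.29166828e-05]), 'wrist_force': array([-0.22723275,  0.23265335,  0.7143397 ]), 'torque': array([-0.03418609, -0.01610235,  0.00811612]), 'opening': 0.9929416756533201}
```

```bash
python3 -c "
import cv2
i=cv2.imread('pics/top0.png')[60:330,80:450];cv2.imwrite('pics/top0c.png',cv2.resize(i,None,fx=2.16,fy=2.16,interpolation=cv2.INTER_CUBIC))"
```

```text
(no output)
```

View pics/top0c.png

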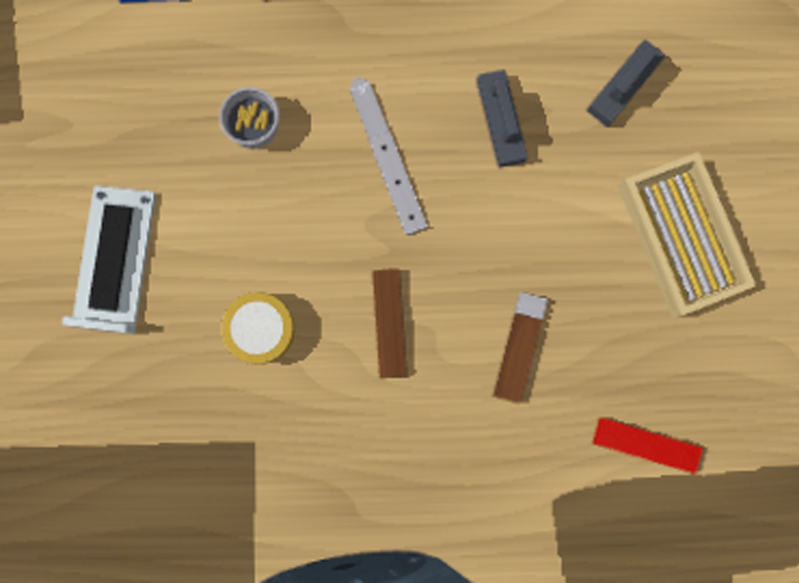

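View pics/scene0.png

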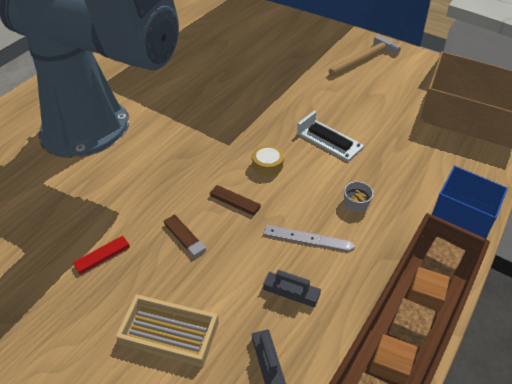

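Candidates in top.png pixels:
- **Press weight:** (310,116) is about 0.69 m from the base and (367,99) about 0.76 m, so I take (310,116).
- **Plain scale:** brown at (259,209), red at (380,266), so I take the brown one.
- **Bolster scale:** only one, at (319,220).
- **Knife:** only one, at (260,135).

In the crop, the fixture's stop is at its lower (robot) end and the open end points towards +x. I'll move above the plain scale and look with the wrist camera.

```bash
python3 -m pendant '[[[25,50,0,-2,60],[25,50,0,-2,60],[25,50,0,-2,60],[25,50,0,-2,60],[25,50,0,-2,60],[25,50,0,-2,60],[25,50,0,-2,60],[25,50,0,-2,60]]]'; python3 -m pendant '[[[25,50,0,0,60],[25,50,0,0,60],[25,43,0,0,60],[0,0,0,0,60],[0,0,0,0,60]]]'
cat > b.py <<'E'
import sys
from h import *
c=cam('wrist',sys.argv[1]); o=monitor.get_obs()
print(c['o'].round(4),c['f'],c['R'].round(3).tolist(),c['d']); print(o['time_s'],o['eef_pos'],o['eef_rot'],o['opening'],ctrl.tcp_to_grasp)
E
python3 b.py w1
```

```text
time_s: 2.7
eef_pos: [0.3912, -0.141, 0.2317]
eef_rot: [0.0, 1.0, 0.029, 0.001]
wrist_force: [0.7, -0.8, -0.5]
opening: 0.704
time_s: 3.32
eef_pos: [0.4653, 0.0004, 0.2312]
eef_rot: [0.0, 1.0, 0.03, -0.0]
wrist_force: [0.1, -1.1, -0.4]
opening: 0.701
[0.5415 0.0047 0.3742] 320.53894755154533 [[0.06, -0.954, -0.295], [-0.998, -0.056, -0.019], [0.002, 0.296, -0.955]] [-0.06157339  0.          0.          0.          0.        ]
3.375 [ 4.65227452e-01 -1.32661460e-04  2.31191566e-01] [ 1.58637444e-04  9.99577942e-01  2.90494612e-02 -2.03751735e-04] 0.7040346382712821 0.0187
```

View pics/w1.png

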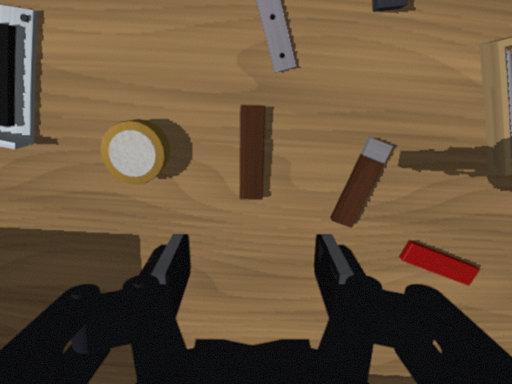

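```bash
cat >> h.py <<'E'
from scipy.optimize import minimize
U=8
def mask(c,pts,tol,box=None):
    "pixels Lab-close to the colour at the given seed pixels, connected to the seeds"
    lab=cv2.cvtColor(c['img'],cv2.COLOR_RGB2LAB).astype(float); m=np.zeros(lab.shape[:2],np.uint8)
    for (u,v) in pts:
        s=np.median(lab[int(v)-1:int(v)+2,int(u)-1:int(u)+2].reshape(-1,3),0)
        m|=(np.linalg.norm((lab-s)*[.6,1,1],axis=2)<tol).astype(np.uint8)
    m=cv2.morphologyEx(m,cv2.MORPH_OPEN,np.ones((2,2),np.uint8)); m=cv2.morphologyEx(m,cv2.MORPH_CLOSE,np.ones((5,5),np.uint8))
    l=cv2.connectedComponents(m)[1]; keep={l[int(v),int(u)] for u,v in pts}-{0}
    return np.isin(l,list(keep)).astype(np.uint8)
def box(x0,x1,y,z0,z1): return np.array([[a,b,d] for a in(x0,x1) for b in(-y,y) for d in(z0,z1)])
def fit(c,m,V,init):
    "V: model vertices (convex hull), init [x,y,yaw]; maximises IoU"
    def sil(p):
        Rz=R.from_euler('z',p[2]).as_matrix(); q=proj(c,V@Rz.T+[p[0],p[1],0])
        h=cv2.convexHull(q.astype(np.float32)); r=np.zeros(m.shape,np.uint8)
        return cv2.fillConvexPoly(cv2.resize(r,None,fx=4,fy=4),np.round((h+.5)*4*16-8).astype(np.int32),1,shift=4)
    M=cv2.resize(m,None,fx=4,fy=4,interpolation=cv2.INTER_NEAREST)
    def cost(p):
        s=sil(p*[1,1,1]); return 1-(s&M).sum()/max(1,(s|M).sum())
    r=None;p=np.array(init,float)
    for st in(.01,.003):
        S=np.vstack([p,p+[st,0,0],p+[0,st,0],p+[0,0,st*10]])
        r=minimize(cost,p,method='Nelder-Mead',options=dict(initial_simplex=S,xatol=1e-5,fatol=1e-5)); p=r.x
    return p,1-r.fun
SC=box(-.055,.055,.014,0,.012)
BS=box(-.088,.022,.014,0,.012)
KT=box(-.110,0,.012,0,.006)
PAD=box(-.055,.055,.014,.0199,.020)
PW=box(-.05,.05,.015,0,.020)
E
cat > c.py <<'E'
from h import *
c=cam('wrist')
def go(n,V,seeds,tol,init):
    m=mask(c,seeds,tol); p,i=fit(c,m,V,init); print(n,m.sum(),p[:2].round(4),np.degrees(p[2]).round(2),'iou',round(i,3))
go('plain w',SC,[(252,150)],28,[.466,0,.05])
go('bolster w',BS,[(358,195),(377,150)],28,[.468,-.14,-.25])
c=cam('top')
go('plain t',SC,[(260,209)],28,[.466,0,.05])
go('pad t',PAD,[(131,180)],28,[.54,.285,-.1])
go('bolster t',BS,[(320,225),(326,201)],28,[.468,-.14,-.25])
E
python3 c.py
```

```text
plain w 2967 [ 0.4662 -0.0019] 1.43 iou 0.779
bolster w 10357 [ 0.4697 -0.1444] -15.74 iou 0.234
plain t 19027 [ 0.4805 -0.0022] 74.39 iou 0.036
pad t 641 [0.5376 0.2817] -8.13 iou 0.918
bolster t 37263 [ 0.4385 -0.158 ] 9.09 iou 0.019
```

```bash
sed -i 's/\],28,/],T,/; s/^def go/for_T=0\ndef go/' c.py; for T in 10 15 20; do echo T $T; sed "s/for_T=0/T=$T/" c.py | python3 -; done
```

```text
T 10
plain w 2235 [ 0.4654 -0.0022] 2.67 iou 0.963
bolster w 2123 [ 0.4682 -0.1448] -16.68 iou 0.88
plain t 7818 [0.5198 0.0917] 57.38 iou 0.085
pad t 596 [0.5386 0.2821] -7.03 iou 0.907
bolster t 20178 [ 0.4336 -0.1564] 9.87 iou 0.035
T 15
plain w 2788 [ 0.4655 -0.0027] 2.14 iou 0.806
bolster w 2509 [ 0.4691 -0.1452] -17.18 iou 0.932
plain t 8451 [0.5317 0.0864] 42.17 iou 0.078
pad t 622 [0.5371 0.2819] -8.18 iou 0.923
bolster t 24303 [ 0.438  -0.1576] 9.21 iou 0.029
T 20
plain w 2878 [ 0.4664 -0.0021] 2.7 iou 0.791
bolster w 2598 [ 0.47   -0.1455] -17.5 iou 0.921
plain t 9812 [0.5322 0.0936] 33.52 iou 0.066
pad t 627 [0.5377 0.2817] -8.11 iou 0.919
bolster t 25606 [ 0.438  -0.1578] 9.21 iou 0.028
```

```bash
python3 -m pendant '[[[0,-2,-50,-0.6,48],[0,0,-50,0,48],[0,0,-50,0,48],[0,0,-40,0,48],[0,0,-25,0,48],[0,0,-13,0,48],[0,0,0,0,48]]]'; python3 -m pendant '[[[0,0,0,0,20],[0,0,0,0,20],[0,0,0,0,20],[0,0,0,0,20],[0,0,0,0,20]]]';python3 -m pendant '[[[0,0,20,0,20],[0,0,40,0,20],[0,0,50,0,20],[0,0,50,0,20],[0,0,0,0,20]]]'; python3 b.py w2
```

```text
time_s: 4.65
eef_pos: [0.4652, -0.0015, 0.0029]
eef_rot: [-0.0, 1.0, 0.024, -0.001]
wrist_force: [0.2, 0.7, -0.1]
opening: 0.56
time_s: 5.28
eef_pos: [0.4669, -0.0018, 0.0047]
eef_rot: [0.0, 1.0, 0.024, 0.001]
wrist_force: [-0.5, -0.2, 7.2]
opening: 0.302
time_s: 5.9
eef_pos: [0.4689, -0.0023, 0.1682]
eef_rot: [0.001, 1.0, 0.024, 0.005]
wrist_force: [0.2, -0.3, -0.7]
opening: 0.302
[0.5436 0.0016 0.3121] 320.53894755154533 [[0.048, -0.957, -0.285], [-0.999, -0.045, -0.018], [0.004, 0.286, -0.958]] [-0.06157339  0.          0.          0.          0.        ]
5.95 [ 0.46710991 -0.00184167  0.16562831] [7.68619903e-04 9.99705115e-01 2.41212524e-02 2.69412399e-03] 0.3030689922850128 0.0187
```

View pics/w2.png

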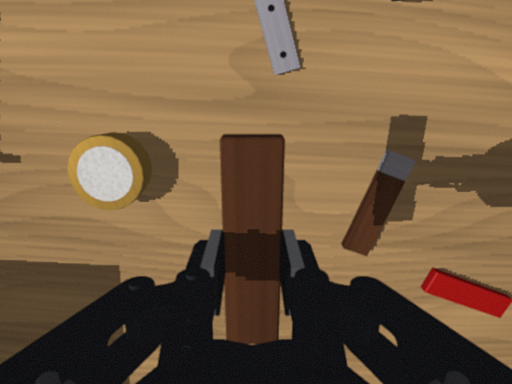

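The scale is gripped at its middle, lengthwise in the jaws. Next I'll look at the fixture from near.

```bash
python3 -m pendant '[[[-6,47,6,-2,20],[-6,47,6,-2,20],[-6,47,6,-2,20],[-6,47,6,-2,20],[-6,47,6,-2.8,20],[-6,47,6,0,20],[0,0,0,0,20],[0,0,0,0,20]]]';  python3 b.py w3
```

```text
time_s: 6.95
eef_pos: [0.4286, 0.2799, 0.1977]
eef_rot: [0.001, 0.998, -0.07, -0.001]
wrist_force: [-0.7, -0.5, 0.1]
opening: 0.308
[0.5045 0.2695 0.3407] 320.53894755154533 [[-0.139, -0.945, -0.295], [-0.99, 0.134, 0.038], [0.003, 0.297, -0.955]] [-0.06157339  0.          0.          0.          0.        ]
7.0 [0.42893546 0.27954251 0.19791422] [ 6.89598023e-04  9.97522584e-01 -7.03354137e-02 -1.07202877e-03] 0.2997109163400074 0.0187
```

View pics/w3.png

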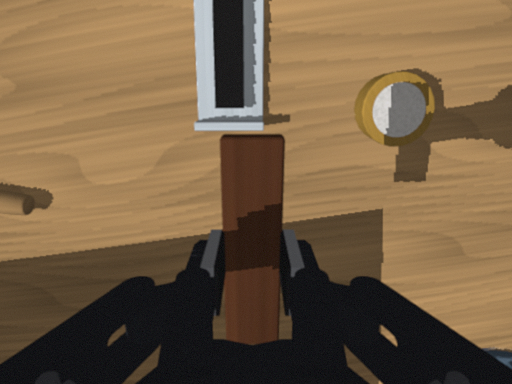

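```bash
python3 -m pendant '[[[-40,6,25,0,20],[-40,6,25,0,20],[0,0,0,0,20],[0,0,0,0,20]]]'
cat > d.py <<'E'
from h import *
c=cam('wrist','w4'); o=monitor.get_obs(); e=o['eef_pos']
q=proj(c,[.538,.282,.02])[0]; print('pad px',q)
for T in(12,18):
    m=mask(c,[q],T); p,i=fit(c,m,PAD,[.538,.282,-.14]); print('pad',m.sum(),p[:2].round(4),np.degrees(p[2]).round(2),round(i,3))
wq,x,y,z=o['eef_rot'];Rt=R.from_quat([x,y,z,wq]); print('eef',e.round(4),'yaw',np.degrees(np.arctan2(*Rt.as_matrix()[[1,0],0])).round(2))
g=c['img'].astype(int).sum(2); print(g[128:144,250]); print(g[150,212:230],g[150,276:294])
zt=e[2]+.0075
P=ray(c,[(222,138),(283,138),(252.5,138)],zt); print('hand end in tool', Rt.inv().apply(P-e).round(4))
E
python3 d.py
```

```text
time_s: 7.5
eef_pos: [0.3501, 0.2916, 0.2488]
eef_rot: [0.0, 0.997, -0.071, 0.0]
wrist_force: [0.6, -1.1, -0.4]
opening: 0.301
pad px [234.91612217 -22.81581669]
pad 37202 [0.538 0.282] -8.02 0.0
pad 40250 [0.538 0.282] -8.02 0.0
eef [0.3501 0.2916 0.2485] yaw -8.13
[428 411 404 420 423 325 178 102  91 125 151 165 186 188 180 197]
[393 395 396 394 402 399 401 352 267 198 191 202 192 198 198 195 198 193] [188 190 188 186 180 177 146 126 161 208 224 218 208 213 215 210 225 221]
hand end in tool [[ 0.0555 -0.0125 -0.0075]
 [ 0.0555  0.0134 -0.0075]
 [ 0.0554  0.0004 -0.0075]]
```

```bash
python3 -m pendant '[[[35,-6,5,0,20],[35,-4,5,0,20],[35,0,0,0,20],[0,0,0,0,20],[0,0,0,0,20]]]'; python3 d.py
```

```text
time_s: 8.18
eef_pos: [0.4542, 0.2818, 0.2579]
eef_rot: [0.001, 0.997, -0.071, -0.001]
wrist_force: [-0.8, 0.7, -0.2]
opening: 0.301
pad px [240.57485782  80.66927834]
pad 2229 [0.5395 0.2845] -7.91 0.889
pad 2265 [0.5396 0.2844] -7.35 0.902
eef [0.4539 0.282  0.2583] yaw -8.07
[578 571 580 559 428 289 155  85  88 109 133 149 159 167 163 157]
[375 369 376 382 383 392 386 330 245 190 162 164 173 174 167 169 181 171] [166 164 165 166 152 154 126 138 249 340 376 375 375 376 380 377 375 376]
hand end in tool [[ 0.056  -0.0122 -0.0076]
 [ 0.0559  0.0136 -0.0076]
 [ 0.056   0.0007 -0.0076]]
```

View pics/w4.png

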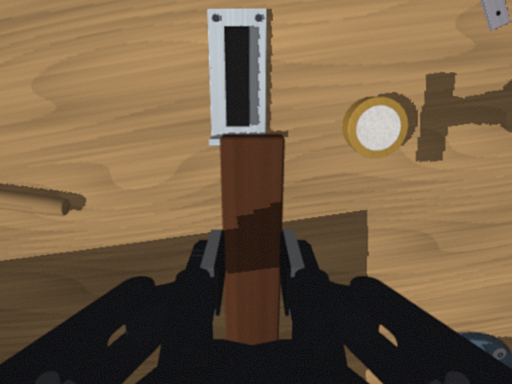

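```bash
cat > e.py <<'E'
from h import *
c=cam('wrist')
g=c['img'].astype(int).sum(2)
for r in (35,60,85,115): print(r,g[r,200:278].tolist())
print(g[4:40,237].tolist()); print(g[105:140,237].tolist())
E
python3 e.py
```

```text
35 [418, 424, 430, 425, 430, 426, 422, 426, 494, 572, 597, 590, 589, 590, 586, 581, 581, 589, 594, 595, 597, 591, 589, 536, 353, 147, 54, 87, 86, 79, 77, 85, 86, 79, 74, 83, 73, 88, 72, 82, 76, 83, 74, 76, 88, 78, 91, 77, 88, 183, 283, 320, 328, 329, 324, 316, 319, 314, 305, 365, 517, 584, 589, 593, 595, 578, 407, 252, 230, 237, 228, 225, 277, 414, 446, 446, 441, 440]
60 [415, 409, 403, 408, 406, 399, 395, 393, 416, 500, 573, 597, 587, 593, 583, 582, 583, 593, 597, 600, 593, 588, 586, 580, 506, 284, 88, 59, 74, 77, 76, 84, 66, 74, 79, 77, 92, 73, 84, 85, 73, 90, 90, 83, 81, 77, 79, 76, 91, 188, 284, 327, 330, 324, 324, 312, 312, 318, 420, 537, 580, 587, 589, 583, 580, 529, 362, 222, 189, 193, 225, 331, 373, 377, 376, 381, 386, 393]
85 [384, 389, 389, 390, 389, 391, 391, 387, 389, 436, 515, 574, 588, 583, 591, 581, 580, 578, 590, 589, 592, 590, 579, 580, 530, 393, 176, 57, 68, 78, 86, 78, 75, 86, 77, 80, 91, 81, 70, 84, 83, 87, 77, 85, 74, 72, 90, 88, 80, 152, 262, 320, 323, 320, 320, 311, 316, 307, 331, 450, 553, 579, 584, 578, 561, 448, 281, 211, 209, 219, 208, 240, 359, 404, 407, 396, 401, 403]
115 [387, 386, 385, 380, 382, 382, 388, 379, 382, 374, 425, 504, 563, 569, 574, 572, 571, 570, 576, 578, 583, 579, 577, 583, 578, 487, 302, 123, 77, 83, 79, 79, 78, 83, 76, 78, 82, 79, 74, 84, 79, 88, 73, 87, 73, 81, 83, 69, 83, 154, 267, 306, 313, 316, 313, 311, 305, 300, 336, 478, 554, 560, 569, 573, 562, 427, 263, 186, 197, 195, 229, 332, 375, 383, 379, 380, 384, 384]
[390, 389, 379, 371, 444, 552, 588, 580, 588, 579, 584, 582, 584, 588, 584, 585, 585, 585, 589, 587, 591, 513, 255, 52, 64, 81, 74, 75, 80, 77, 88, 88, 73, 80, 67, 72]
[80, 81, 88, 83, 71, 84, 79, 81, 97, 75, 79, 73, 80, 87, 78, 71, 89, 76, 80, 72, 138, 333, 517, 571, 572, 575, 584, 549, 395, 193, 76, 73, 104, 121, 143]
```

```bash
cat > e.py <<'E'
from h import *
c=cam('wrist'); o=monitor.get_obs()
L=ray(c,[(224.3,35),(225,60),(225.4,85),(226,115)],.02); Rr=ray(c,[(248.8,35),(248.8,60),(249.0,85),(249.0,115)],.02)
E=ray(c,[(236.7,25.75),(237.8,125.95)],.02)
C=(L+Rr)/2; print('w',np.linalg.norm((L-Rr)[:,:2],axis=1).round(4),'len',np.linalg.norm(E[0]-E[1]).round(4))
a=np.polyfit(C[:,0],C[:,1],1)[0]; print('yaw',np.degrees(np.arctan(a)).round(2),'L',np.degrees(np.arctan(np.polyfit(L[:,0],L[:,1],1)[0])),'R',np.degrees(np.arctan(np.polyfit(Rr[:,0],Rr[:,1],1)[0])))
print('mid',E.mean(0).round(4),'ctrline y at mid',np.polyval(np.polyfit(C[:,0],C[:,1],1),E.mean(0)[0]).round(4),E.round(4).tolist()); print(o['eef_pos'])
E
python3 e.py
```

```text
w [0.027  0.0267 0.027  0.0269] len 0.1094
yaw -8.0 L -8.009926015048023 R -7.995857235785436
mid [0.5418 0.286  0.02  ] ctrline y at mid 0.2862 [[0.596, 0.2783, 0.02], [0.4876, 0.2936, 0.02]]
[0.4538495  0.28243371 0.25894899]
```

```bash
python3 -m pendant '[[[22,1,-45,0,20],[22,1,-45,0,20],[22,1,-50,0,20],[20,1,-40,0,20],[0,0,-30,0,20],[0,0,0,0,20],[0,0,0,0,20]]]'; python3 b.py w5
```

```text
time_s: 9.2
eef_pos: [0.541, 0.287, 0.0508]
eef_rot: [-0.0, 0.998, -0.07, 0.001]
wrist_force: [-0.5, -0.1, 0.4]
opening: 0.303
[0.6163 0.2762 0.1941] 320.53894755154533 [[-0.139, -0.947, -0.291], [-0.99, 0.133, 0.04], [0.0, 0.293, -0.956]] [-0.06157339  0.          0.          0.          0.        ]
9.25 [0.5415495  0.28714073 0.05141389] [-5.61025012e-04  9.97554832e-01 -6.98707093e-02  1.45789061e-03] 0.30184883728020845 0.0187
```

View pics/w5.png

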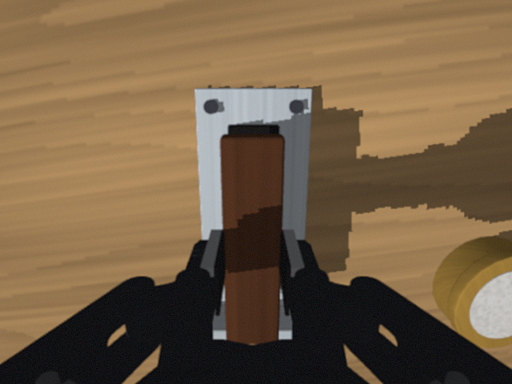

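```bash
cat > f.py <<'E'
from h import *
c=cam('wrist'); o=monitor.get_obs(); e=o['eef_pos']
g=c['img'].astype(int).sum(2); print(g[118:144,246].tolist()); print(g[130,220:290].tolist());print(g[150,214:292].tolist())
a=np.radians(-8); u=np.array([np.cos(a),np.sin(a)]); v=np.array([-np.sin(a),np.cos(a)]); C=np.array([.5416,.2862])
def L(P): d=P[:,:2]-C; return np.c_[d@u,d@v].round(4)
print('pad end',L(ray(c,[(228,130),(279,130),(246,125)],.02)));print('scale end',L(ray(c,[(222,139),(283,139),(246,139)],e[2]+.0075)),e)
E
python3 f.py
```

```text
[582, 579, 583, 584, 565, 445, 319, 195, 77, 40, 74, 83, 79, 78, 67, 80, 67, 77, 87, 110, 122, 143, 153, 166, 152, 157]
[571, 570, 555, 557, 548, 558, 554, 498, 343, 145, 59, 88, 54, 80, 72, 69, 79, 79, 65, 73, 74, 72, 84, 73, 76, 82, 79, 72, 77, 73, 82, 75, 79, 92, 64, 79, 77, 74, 66, 90, 76, 77, 76, 71, 70, 83, 76, 78, 76, 68, 84, 78, 88, 72, 57, 63, 39, 45, 58, 151, 255, 297, 294, 295, 297, 297, 296, 288, 283, 291]
[564, 565, 567, 572, 567, 515, 364, 208, 159, 150, 165, 168, 171, 170, 167, 165, 169, 166, 162, 153, 156, 159, 146, 146, 155, 152, 149, 150, 152, 152, 147, 158, 158, 155, 153, 160, 155, 151, 165, 160, 154, 157, 161, 164, 158, 157, 162, 156, 154, 147, 146, 148, 147, 153, 155, 153, 147, 165, 151, 160, 162, 149, 152, 155, 155, 159, 158, 149, 125, 117, 181, 258, 292, 295, 287, 293, 295, 293]
pad end [[ 0.0538  0.0136]
 [ 0.0538 -0.014 ]
 [ 0.0565  0.0039]]
scale end [[ 0.0549  0.0134]
 [ 0.0549 -0.0125]
 [ 0.0549  0.0032]] [0.54174388 0.28714722 0.05159184]
```

```bash
python3 -m pendant '[[[1.4,-0.7,-12,0,20],[0,0,-8,0,20],[0,0,-3,0,20],[0,0,0,0,20],[0,0,0,0,20]]]'; python3 f.py | tail -6
```

```text
time_s: 9.93
eef_pos: [0.5422, 0.2859, 0.0264]
eef_rot: [-0.0, 0.998, -0.07, 0.0]
wrist_force: [0.5, 0.0, -0.6]
opening: 0.301
pad end [[ 0.0577  0.0105]
 [ 0.0577 -0.0132]
 [ 0.06    0.0022]]
scale end [[ 0.0557  0.0121]
 [ 0.0557 -0.0137]
 [ 0.0557  0.002 ]] [0.54219407 0.28585972 0.02652522]
```

```bash
python3 -m pendant '[[[0,0,-1.5,0,20],[0,0,0,0,20]]]';python3 -m pendant '[[[0,0,-1,0,20],[0,0,0,0,20],[0,0,0,0,20]]]'; python3 -m pendant '[[[0,0,0,0,44],[0,0,0,0,44],[0,0,0,0,44]]]';python3 -m pendant '[[[0,0,30,0,44],[0,0,40,0,44],[-15,2,50,0,44],[-15,2,40,0,44],[-15,2,0,0,44],[0,0,0,0,44],[0,0,0,0,44]]]'; python3 b.py w6
```

```text
time_s: 10.22
eef_pos: [0.5421, 0.2858, 0.0249]
eef_rot: [-0.0, 0.998, -0.07, 0.0]
wrist_force: [0.4, 0.4, -0.4]
opening: 0.302
time_s: 10.6
eef_pos: [0.5421, 0.2858, 0.0247]
eef_rot: [0.0, 0.998, -0.07, 0.0]
wrist_force: [-2.7, -2.1, 7.3]
opening: 0.302
time_s: 10.98
eef_pos: [0.5419, 0.2857, 0.0236]
eef_rot: [0.0, 0.998, -0.07, -0.0]
wrist_force: [-0.4, 0.0, -0.3]
opening: 0.513
time_s: 11.85
eef_pos: [0.4964, 0.2914, 0.1822]
eef_rot: [0.001, 0.998, -0.07, -0.001]
wrist_force: [0.1, 1.0, 0.1]
opening: 0.514
[0.5723 0.2808 0.3252] 320.53894755154533 [[-0.14, -0.945, -0.294], [-0.99, 0.134, 0.039], [0.002, 0.297, -0.955]] [-0.06157339  0.          0.          0.          0.        ]
11.9 [0.4966237  0.29139392 0.18223903] [ 5.16380314e-04  9.97527995e-01 -7.02598209e-02 -1.09113269e-03] 0.5134922988973677 0.0187
```

View pics/w6.png

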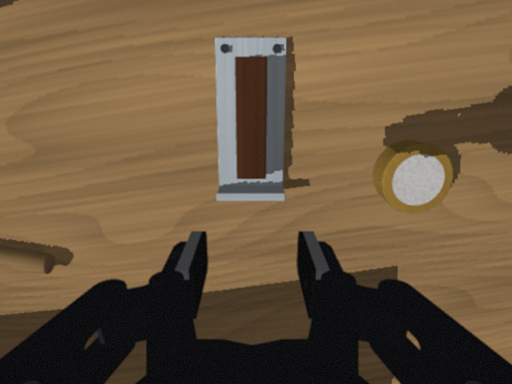

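```bash
cat > g.py <<'E'
from h import *
c=cam('wrist'); g=c['img'].astype(int).sum(2)
print('col251',g[30:64,251].tolist(),g[170:206,251].tolist())
for r in(75,120,160): print(r,g[r,208:296].tolist())
E
python3 g.py
```

```text
col251 [336, 334, 330, 326, 325, 309, 312, 360, 476, 502, 498, 501, 501, 497, 501, 498, 504, 498, 498, 502, 501, 498, 501, 504, 497, 423, 266, 151, 132, 135, 136, 126, 133, 136] [133, 129, 126, 129, 120, 134, 126, 123, 196, 357, 470, 461, 339, 252, 242, 240, 233, 232, 225, 231, 233, 224, 237, 323, 452, 484, 481, 474, 485, 495, 484, 376, 315, 312, 326, 324]
75 [378, 384, 381, 380, 384, 385, 392, 433, 496, 505, 510, 511, 505, 501, 502, 492, 498, 501, 503, 511, 511, 511, 505, 507, 499, 490, 422, 282, 164, 132, 140, 143, 147, 138, 133, 133, 130, 129, 130, 137, 135, 133, 132, 131, 137, 141, 134, 135, 129, 123, 135, 139, 138, 127, 142, 137, 132, 113, 131, 234, 268, 272, 278, 271, 263, 262, 265, 261, 261, 274, 276, 278, 273, 271, 273, 274, 272, 231, 200, 192, 190, 198, 193, 188, 183, 227, 353, 367]
120 [339, 335, 341, 340, 341, 333, 329, 329, 351, 424, 490, 495, 495, 498, 497, 497, 489, 491, 500, 500, 506, 505, 498, 500, 495, 493, 489, 394, 236, 139, 139, 139, 144, 139, 142, 133, 136, 125, 142, 136, 136, 135, 129, 142, 146, 140, 127, 135, 127, 122, 122, 132, 133, 133, 130, 130, 126, 112, 191, 249, 267, 272, 266, 267, 261, 261, 259, 253, 263, 263, 261, 270, 274, 266, 268, 256, 216, 187, 174, 182, 167, 177, 172, 161, 210, 296, 334, 335]
160 [324, 329, 324, 329, 320, 331, 331, 324, 319, 356, 462, 516, 496, 481, 484, 482, 482, 485, 481, 487, 493, 489, 493, 491, 485, 490, 490, 489, 373, 204, 128, 141, 149, 147, 143, 140, 132, 129, 138, 117, 142, 129, 132, 132, 133, 134, 134, 130, 127, 130, 125, 130, 129, 131, 115, 124, 112, 138, 222, 257, 268, 258, 271, 264, 253, 257, 255, 254, 256, 251, 253, 259, 256, 257, 248, 215, 172, 164, 171, 164, 173, 167, 160, 193, 273, 326, 324, 324]
```

```bash
cat > g2.py <<'E'
from h import *
c=cam('wrist')
a=np.radians(-8); u=np.array([np.cos(a),np.sin(a)]); v=np.array([-np.sin(a),np.cos(a)]); C=np.array([.543,.286])
def L(px,z): d=ray(c,px,z)[:,:2]-C; return (np.c_[d@u,d@v]*1e3).round(1).tolist()
print('base far, exp 75',L([(251,37.6)],.008)); print('stop inner -67, outer -75',L([(251,193.2),(251,201)],.034))
print('base L',L([(215.3,75),(216.9,120),(217.6,160)],.008),'R',L([(284.8,75),(284,120),(283.2,160)],.008))
print('scale far,near',L([(251,55.8),(251,178.6)],.032)); print('L',L([(234.7,75),(235.6,120),(236.5,160)],.032),'R',L([(266.6,75),(266.0,120),(265.9,160)],.032))
E
python3 g2.py
```

```text
base far, exp 75 [[73.6, -1.0]]
stop inner -67, outer -75 [[-68.1, -0.8], [-76.1, -0.8]]
base L [[40.7, 32.7], [-1.4, 32.4], [-41.4, 33.0]] R [[40.6, -32.9], [-1.4, -33.2], [-41.5, -33.4]]
scale far,near [[55.7, -1.0], [-54.1, -0.8]]
L [[39.8, 13.2], [1.0, 13.0], [-36.0, 12.7]] R [[39.8, -14.6], [0.9, -14.5], [-36.1, -14.8]]
```

```bash
python3 -m pendant '[[[40,-5,-30,0,44],[43,-5,-52,0,44],[0,0,0,0,44],[0,0,0,0,44]]]'; python3 -c "
from h import *
c=cam('wrist','w7');cv2.imwrite('pics/w7c.png',cv2.resize(c['img'][110:240,170:340,::-1],None,fx=4,fy=4,interpolation=cv2.INTER_NEAREST));print(c['o'])"
```

```text
time_s: 12.5
eef_pos: [0.5765, 0.2821, 0.1055]
eef_rot: [0.0, 0.998, -0.07, -0.001]
wrist_force: [0.3, -1.2, 0.3]
opening: 0.511
[0.65219204 0.27134582 0.24850814]
```

View pics/w7c.png

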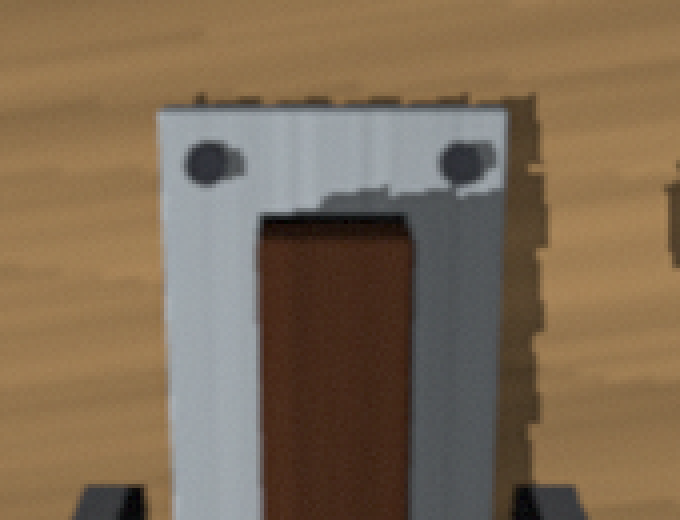

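```bash
python3 -c "
from h import *
c=cam('wrist')
a=np.radians(-8); u=np.array([np.cos(a),np.sin(a),0]); v=np.array([-np.sin(a),np.cos(a),0])
C=np.array([.543,.286,0])
f=lambda x,y,z:proj(c,C+u*x/1e3+v*y/1e3+[0,0,z/1e3]).round(1).tolist()
print('base far 75 z8',f(75,0,8)); 
for x in(53,54,55,56): print(x,'z8',f(x,0,8),'20',f(x,0,20),'32',f(x,0,32))
g=c['img'].astype(int); print([ (110+i,x.sum(),x[0]-x[2]) for i,x in enumerate(g[110:180,252]) if i<30 or i>46][::1])
print(c['o'])
"
```

```text
base far 75 z8 [[253.3, 136.2]]
53 z8 [[253.3, 164.5]] 20 [[253.4, 168.3]] 32 [[253.5, 172.4]]
54 z8 [[253.3, 163.3]] 20 [[253.4, 166.9]] 32 [[253.5, 171.0]]
55 z8 [[253.3, 162.0]] 20 [[253.4, 165.6]] 32 [[253.5, 169.6]]
56 z8 [[253.3, 160.7]] 20 [[253.4, 164.3]] 32 [[253.5, 168.2]]
[(110, np.int64(344), np.int64(68)), (111, np.int64(338), np.int64(71)), (112, np.int64(342), np.int64(69)), (113, np.int64(342), np.int64(70)), (114, np.int64(348), np.int64(72)), (115, np.int64(351), np.int64(71)), (116, np.int64(342), np.int64(71)), (117, np.int64(335), np.int64(69)), (118, np.int64(349), np.int64(70)), (119, np.int64(342), np.int64(71)), (120, np.int64(349), np.int64(71)), (121, np.int64(343), np.int64(69)), (122, np.int64(341), np.int64(70)), (123, np.int64(336), np.int64(69)), (124, np.int64(338), np.int64(69)), (125, np.int64(332), np.int64(69)), (126, np.int64(330), np.int64(67)), (127, np.int64(330), np.int64(68)), (128, np.int64(333), np.int64(67)), (129, np.int64(340), np.int64(67)), (130, np.int64(347), np.int64(71)), (131, np.int64(333), np.int64(68)), (132, np.int64(333), np
[... 424 characters left out ...]
64(283), np.int64(-9)), (162, np.int64(255), np.int64(-6)), (163, np.int64(210), np.int64(-6)), (164, np.int64(115), np.int64(-2)), (165, np.int64(35), np.int64(-1)), (166, np.int64(42), np.int64(19)), (167, np.int64(68), np.int64(18)), (168, np.int64(73), np.int64(18)), (169, np.int64(74), np.int64(27)), (170, np.int64(96), np.int64(36)), (171, np.int64(119), np.int64(43)), (172, np.int64(136), np.int64(42)), (173, np.int64(134), np.int64(45)), (174, np.int64(128), np.int64(43)), (175, np.int64(139), np.int64(42)), (176, np.int64(147), np.int64(41)), (177, np.int64(141), np.int64(41)), (178, np.int64(146), np.int64(41)), (179, np.int64(136), np.int64(42))]
[0.65236511 0.27176958 0.25048875]
```

```bash
python3 -m pendant '[[[0,0,50,0,44],[0,-20,50,4,44],[4,-50,20,5,44],[4,-50,0,5,44],[4,-50,0,5,44],[4,-50,0,5,44],[4,-50,0,2,44],[4,-32,0,0,44]]]';python3 -m pendant '[[[0,0,0,0,44],[0,0,0,0,44]]]'; python3 b.py w8
```

```text
time_s: 13.6
eef_pos: [0.6011, -0.0216, 0.2292]
eef_rot: [0.001, 0.988, 0.156, 0.003]
wrist_force: [0.0, 0.3, 0.3]
opening: 0.514
time_s: 13.85
eef_pos: [0.6008, -0.0189, 0.2277]
eef_rot: [0.0, 0.988, 0.156, 0.001]
wrist_force: [-0.0, 0.9, -0.3]
opening: 0.516
[0.673  0.0042 0.371 ] 320.53894755154533 [[0.309, -0.91, -0.278], [-0.951, -0.295, -0.092], [0.002, 0.293, -0.956]] [-0.06157339  0.          0.          0.          0.        ]
13.9 [ 0.60073753 -0.01852999  0.22726015] [2.08011271e-04 9.87651625e-01 1.56662109e-01 1.09944839e-03] 0.5161001725026578 0.0187
```

View pics/w8.png

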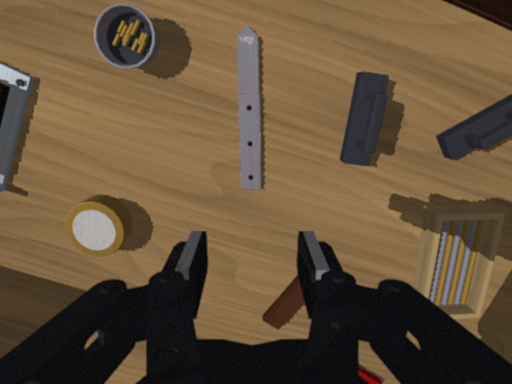

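```bash
python3 -c "
from h import *
c=cam('wrist'); g=c['img'].astype(int).sum(2)
for r in(110,125,155,170): print(r,g[r,232:270].tolist())
print(g[180:196,246].tolist(),g[20:40,247].tolist())
P=ray(c,[(250.8,188.5),(250.5,177),(249.5,143),(249,107),(247,28)],.006); print(P.round(4).tolist()); d=np.diff(P,axis=0); print(np.degrees(np.arctan2(d[:,1],d[:,0])),np.linalg.norm(P-P[0],axis=1))
d=P[4]-P[0];print(np.degrees(np.arctan2(d[1],d[0])))
"
```

```text
110 [313, 309, 302, 301, 305, 307, 323, 359, 371, 379, 380, 381, 381, 375, 381, 337, 282, 253, 279, 314, 361, 379, 381, 375, 368, 364, 367, 359, 284, 187, 150, 188, 269, 330, 340, 345, 340, 336]
125 [336, 333, 340, 335, 337, 336, 331, 350, 368, 379, 373, 376, 383, 373, 375, 367, 371, 369, 368, 372, 371, 375, 375, 370, 366, 365, 366, 364, 284, 183, 156, 205, 295, 335, 347, 338, 337, 337]
155 [340, 346, 340, 343, 341, 349, 334, 318, 337, 357, 374, 371, 370, 373, 366, 373, 368, 363, 360, 361, 357, 364, 372, 370, 367, 364, 358, 352, 289, 218, 167, 171, 177, 235, 307, 329, 332, 334]
170 [312, 308, 307, 314, 304, 302, 305, 315, 354, 371, 371, 373, 365, 364, 367, 375, 369, 362, 360, 360, 355, 353, 363, 370, 363, 364, 359, 349, 318, 252, 174, 160, 178, 272, 315, 327, 315, 323]
[362, 365, 362, 364, 366, 366, 367, 359, 354, 310, 315, 327, 316, 312, 313, 318] [312, 322, 328, 343, 349, 358, 374, 378, 380, 377, 388, 388, 382, 391, 384, 381, 377, 378, 378, 373]
[[0.563, -0.0306, 0.006], [0.5764, -0.0258, 0.006], [0.6144, -0.0123, 0.006], [0.6526, 0.0006, 0.006], [0.7294, 0.0277, 0.006]]
[19.40458035 19.58981279 18.71076858 19.38385235] [0.         0.01423764 0.05462385 0.09491561 0.17635915]
19.278909213930756
```

```bash
python3 -m pendant '[[[20,7,-40,1.2,44],[19.5,7.4,-50,0,44],[0,0,-50,0,44],[0,0,-45,0,44],[0,0,-25,0,44],[0,0,-10,0,44],[0,0,-5,0,44],[0,0,0,0,44]]]'; python3 -m pendant '[[[0,0,0,0,15],[0,0,0,0,15],[0,0,0,0,15],[0,0,0,0,15],[0,0,0,0,15]]]';python3 -m pendant '[[[0,0,10,0,15],[0,0,30,0,15],[0,0,50,0,15],[0,0,50,0,15],[0,0,20,0,15],[0,0,0,0,15],[0,0,0,0,15]]]'; python3 b.py w9
```

```text
time_s: 14.95
eef_pos: [0.641, -0.0052, 0.0018]
eef_rot: [0.0, 0.986, 0.167, 0.001]
wrist_force: [-1.0, -0.2, 0.2]
opening: 0.514
time_s: 15.58
eef_pos: [0.6413, -0.0055, 0.0025]
eef_rot: [0.0, 0.986, 0.166, 0.001]
wrist_force: [-2.1, 1.1, 5.7]
opening: 0.249
time_s: 16.45
eef_pos: [0.6386, -0.0052, 0.158]
eef_rot: [-0.001, 0.986, 0.166, -0.002]
wrist_force: [-0.0, 0.7, -2.5]
opening: 0.246
[0.7113 0.0192 0.3009] 320.53894755154533 [[0.328, -0.901, -0.283], [-0.945, -0.313, -0.097], [-0.001, 0.299, -0.954]] [-0.06157339  0.          0.          0.          0.        ]
16.5 [ 0.63846255 -0.00512596  0.15773843] [-8.80038572e-04  9.86064522e-01  1.66345391e-01 -2.27899578e-03] 0.24852699157735605 0.0187
```

View pics/w9.png

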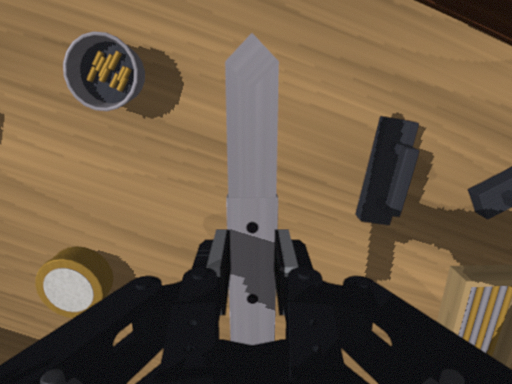

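```bash
cat > t.py <<'E'
import sys,json
from h import *
# args: dz(mm above tcp) and pixel list json
c=cam('wrist'); o=monitor.get_obs(); e=o['eef_pos']; wq,x,y,z=o['eef_rot'];Rt=R.from_quat([x,y,z,wq])
P=ray(c,json.loads(sys.argv[2]),e[2]+float(sys.argv[1])/1e3); print((Rt.inv().apply(P-e)*1e3).round(1).tolist(),e.round(4))
E
python3 t.py 3.5 '[[252,227],[252,36],[252,196],[228,150],[278,150],[228,200],[276,200]]'
python3 -c "
import cv2
g=cv2.imread('pics/w9.png').astype(int).sum(2)
print(g[185:240,240].tolist());print(g[100,220:285].tolist());print(g[205,220:285].tolist())"
```

```text
[[12.3, 0.6, -3.6], [95.9, 0.6, -3.9], [27.9, 0.6, -3.6], [49.3, -9.9, -3.7], [49.4, 12.1, -3.7], [25.9, -10.4, -3.6], [26.0, 11.7, -3.6]] [ 0.6386 -0.0052  0.1578]
[398, 391, 400, 398, 402, 396, 396, 394, 396, 396, 402, 396, 389, 403, 401, 398, 400, 401, 400, 399, 406, 396, 396, 402, 400, 401, 407, 400, 400, 400, 401, 398, 397, 402, 399, 396, 403, 403, 401, 404, 403, 398, 403, 402, 405, 410, 388, 281, 212, 214, 213, 211, 213, 215, 201]
[364, 361, 365, 364, 365, 377, 384, 397, 399, 391, 393, 396, 397, 390, 400, 395, 394, 398, 404, 409, 408, 401, 401, 397, 404, 404, 409, 400, 397, 398, 395, 400, 400, 396, 399, 407, 410, 418, 416, 410, 410, 403, 405, 401, 405, 397, 395, 399, 398, 399, 401, 401, 401, 400, 400, 403, 397, 387, 372, 354, 353, 354, 359, 360, 360]
[372, 371, 371, 375, 373, 391, 433, 424, 395, 389, 394, 403, 403, 402, 394, 401, 396, 403, 409, 400, 406, 399, 391, 398, 400, 392, 394, 392, 395, 395, 400, 394, 398, 395, 398, 395, 395, 389, 387, 401, 402, 406, 406, 406, 400, 404, 401, 396, 386, 384, 389, 390, 384, 384, 385, 389, 389, 386, 359, 353, 350, 347, 344, 349, 344]
```

```bash
python3 -m pendant '[[[-10,41,0,-4,15],[-10,41,0,-4,15],[-10,41,0,-4,15],[-10,41,0,-4,15],[-10,41,0,-4,15],[-10,41,0,-4,15],[-9,41.5,0,-3.1,15],[0,0,0,0,15]]]';python3 -m pendant '[[[0,0,-40,0,15],[0,0,-40,0,15],[0,0,-20,0,15],[0,0,0,0,15],[0,0,0,0,15],[0,0,0,0,15]]]'; python3 -c "
from h import *
o=monitor.get_obs();print(o['eef_pos'],2*np.degrees(np.arctan(o['eef_rot'][2]/o['eef_rot'][1])))
c=cam('wrist','w10')"
```

```text
time_s: 17.55
eef_pos: [0.5692, 0.2847, 0.1588]
eef_rot: [0.0, 0.998, -0.067, -0.002]
wrist_force: [-0.5, 0.2, -2.6]
opening: 0.244
time_s: 18.3
eef_pos: [0.5727, 0.2824, 0.0627]
eef_rot: [-0.001, 0.998, -0.069, 0.002]
wrist_force: [0.2, -0.6, -1.5]
opening: 0.249
[0.57265383 0.28237118 0.06274681] -7.948538843817171
```

View pics/w10.png

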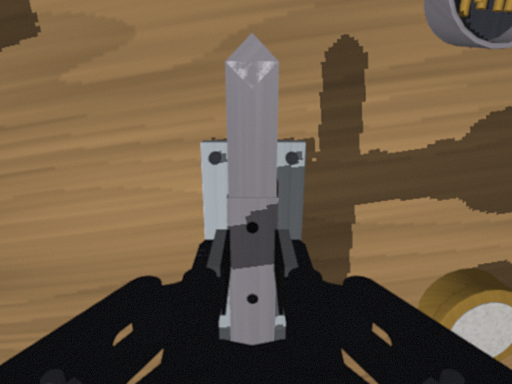

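```bash
python3 -m pendant '[[[-3,0,-15,0,15],[0,0,-8,0,15],[0,0,-2.5,0,15],[0,0,0,0,15],[0,0,0,0,15],[0,0,0,0,15]]]'; python3 -m pendant '[[[0,0,-1,0,15],[0,0,0,0,15]]]'
```

```text
time_s: 19.1
eef_pos: [0.5683, 0.2821, 0.0353]
eef_rot: [-0.0, 0.998, -0.069, 0.0]
wrist_force: [-0.6, -0.1, -1.8]
opening: 0.248
time_s: 19.35
eef_pos: [0.5684, 0.2821, 0.0345]
eef_rot: [-0.0, 0.998, -0.069, 0.0]
wrist_force: [-0.9, -0.1, 0.4]
opening: 0.246
```

```bash
python3 -m pendant '[[[1,0,1.5,0,15],[0,0,0,0,15],[0,0,-1.7,0,15],[0,0,0,0,15],[0,0,0,0,15]]]'; python3 -m pendant '[[[0,0,0,0,40],[0,0,0,0,40],[0,0,0,0,40]]]';python3 -m pendant '[[[0,0,30,0,40],[0,0,30,0,40],[0,0,40,0,40],[-20,3,30,0,40],[-40,6,0,0,40],[-20,3,0,0,40],[0,0,0,0,40],[0,0,0,0,40]]]'; python3 b.py w11
```

```text
time_s: 19.98
eef_pos: [0.5694, 0.2821, 0.0345]
eef_rot: [-0.0, 0.998, -0.069, 0.0]
wrist_force: [-2.0, -0.8, 3.7]
opening: 0.25
time_s: 20.35
eef_pos: [0.5692, 0.2821, 0.0339]
eef_rot: [0.0, 0.998, -0.069, -0.0]
wrist_force: [0.8, -0.8, 0.8]
opening: 0.468
time_s: 21.35
eef_pos: [0.4901, 0.294, 0.1643]
eef_rot: [-0.0, 0.998, -0.069, 0.0]
wrist_force: [-0.1, -0.3, -0.3]
opening: 0.468
[0.5655 0.2834 0.3075] 320.53894755154533 [[-0.138, -0.947, -0.291], [-0.99, 0.132, 0.04], [0.001, 0.294, -0.956]] [-0.06157339  0.          0.          0.          0.        ]
21.4 [0.49020714 0.29395121 0.16417136] [-8.87779528e-05  9.97582580e-01 -6.94897385e-02  4.04785043e-04] 0.4668496804376494 0.0187
```

View pics/w11.png

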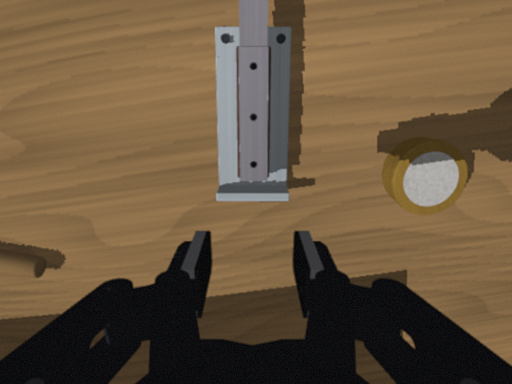

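```bash
cat > k.py <<'E'
from h import *
c=cam('wrist'); g=c['img'].astype(int).sum(2)
a=np.radians(-8); u=np.array([np.cos(a),np.sin(a)]); v=np.array([-np.sin(a),np.cos(a)]); C=np.array([.5423,.2858])
def L(px,z): d=ray(c,px,z)[:,:2]-C; return (np.c_[d@u,d@v]*1e3).round(1).tolist()
def pin(u0,v0):
    w=450-g[v0-5:v0+6,u0-5:u0+6].astype(float); w=np.clip(w-150,0,None); yy,xx=np.mgrid[v0-5:v0+6,u0-5:u0+6]; return [(xx*w).sum()/w.sum(),(yy*w).sum()/w.sum()]
p=[pin(253,66),pin(253,117),pin(253,164)]; print(np.round(p,1),L(p,.038))
print(g[20:36,245].tolist(),g[36:52,262].tolist(),g[174:205,253].tolist()); 
for r in(85,150): print(r,g[r,210:296].tolist())
E
python3 k.py
```

```text
[[252.9  65.9]
 [253.  116.9]
 [253.1 164. ]] [[40.1, -0.3], [0.0, -0.4], [-40.0, -0.6]]
[390, 392, 383, 383, 383, 387, 386, 385, 381, 385, 380, 378, 381, 379, 383, 382] [382, 382, 379, 383, 382, 381, 376, 374, 380, 365, 350, 375, 383, 379, 382, 377] [352, 357, 356, 357, 350, 357, 367, 354, 279, 245, 245, 235, 227, 223, 230, 219, 226, 218, 246, 371, 457, 469, 469, 466, 477, 488, 473, 384, 323, 310, 310]
85 [348, 351, 346, 348, 352, 384, 443, 487, 494, 493, 496, 499, 494, 493, 488, 486, 493, 497, 501, 499, 504, 499, 490, 484, 489, 478, 376, 219, 281, 366, 381, 387, 385, 384, 385, 384, 382, 386, 390, 382, 383, 375, 373, 375, 378, 378, 369, 379, 383, 387, 381, 384, 375, 377, 375, 362, 388, 408, 288, 146, 208, 260, 271, 266, 262, 263, 263, 263, 252, 250, 259, 269, 268, 266, 268, 279, 270, 264, 258, 215, 180, 171, 171, 172, 174, 169]
150 [330, 333, 336, 332, 336, 335, 339, 373, 439, 474, 481, 479, 478, 478, 471, 485, 475, 479, 485, 480, 491, 489, 480, 479, 481, 493, 468, 344, 208, 289, 357, 376, 378, 380, 369, 366, 373, 367, 370, 371, 376, 365, 363, 356, 361, 360, 359, 357, 370, 370, 375, 370, 366, 363, 364, 366, 363, 269, 139, 193, 254, 258, 258, 260, 253, 256, 255, 252, 253, 251, 256, 250, 256, 248, 252, 256, 245, 209, 181, 162, 161, 164, 166, 165, 164, 168]
```

```bash
python3 -m pendant '[[[-8,-54,6,-2,44],[-8,-54,6,-2,44],[-8,-54,6,-2,44],[-8,-54,6,-2,44],[-8,-54,6,-1,44],[-8,-54,6,0,44],[-6,-54,0,0,44],[-6,-50,0,0,44]]]';python3 -m pendant '[[[0,0,0,0,44],[0,0,0,0,44],[0,0,0,0,44]]]'; cat > b2.py <<'E'
from h import *
c=cam('wrist','w12'); o=monitor.get_obs(); print(o['eef_pos'],2*np.degrees(np.arctan(o['eef_rot'][2]/o['eef_rot'][1])))
q=proj(c,[[.4375,-.1356,.012],[.478,-.148,.012]]);print(q)
for T in(8,10,13,16):
    m=mask(c,q,T); p,i=fit(c,m,BS,[.4691,-.1452,-.3]); print(T,m.sum(),p[:2].round(4),np.degrees(p[2]).round(2),round(i,3))
E
python3 b2.py
```

```text
time_s: 22.45
eef_pos: [0.4293, -0.1366, 0.2005]
eef_rot: [0.0, 0.989, -0.148, 0.001]
wrist_force: [1.4, 0.2, 0.4]
opening: 0.515
time_s: 22.82
eef_pos: [0.4294, -0.1329, 0.1999]
eef_rot: [-0.0, 0.989, -0.147, -0.0]
wrist_force: [-0.8, -0.4, -0.2]
opening: 0.517
[ 0.42938778 -0.13276312  0.19992465] -16.835532645888566
[[251.90677601 154.22672756]
 [252.03277416 113.1597823 ]]
8 2516 [ 0.4683 -0.1426] -16.64 0.896
10 3274 [ 0.4683 -0.1436] -17.14 0.819
13 3503 [ 0.469  -0.1486] -21.0 0.791
16 3560 [ 0.4691 -0.1495] -21.66 0.778
```

View pics/w12.png

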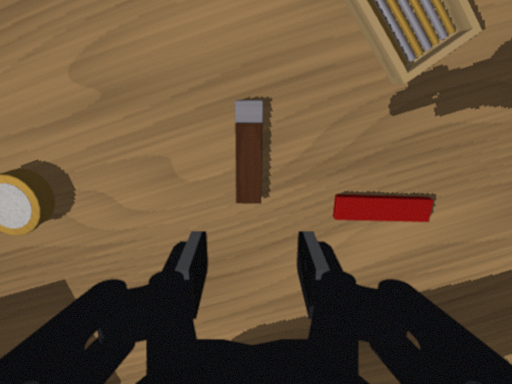

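```bash
python3 -c "
from h import *
c=cam('wrist'); g=c['img'].astype(int).sum(2)
for r in(110,135,190): print(r,g[r,228:272].tolist())
print(g[94:128,249].tolist(),g[196:210,248].tolist())
P=ray(c,[(249.3,100.5),(248.8,122.5),(248.5,203)],.012);print(P.round(4).tolist(),np.linalg.norm(P[0]-P[2]));d=P[0]-P[2];print(np.degrees(np.arctan2(d[1],d[0])))
"
```

```text
110 [305, 302, 300, 301, 305, 302, 300, 347, 381, 379, 381, 381, 374, 380, 379, 376, 380, 382, 379, 381, 376, 376, 371, 378, 381, 376, 382, 379, 382, 373, 381, 373, 385, 381, 293, 195, 174, 170, 179, 181, 177, 171, 186, 210]
135 [323, 324, 326, 321, 323, 331, 325, 260, 160, 107, 125, 140, 113, 128, 143, 137, 143, 155, 141, 138, 146, 148, 143, 152, 145, 135, 145, 145, 139, 136, 132, 140, 122, 120, 136, 156, 164, 161, 155, 165, 146, 163, 156, 209]
190 [331, 330, 323, 329, 327, 325, 319, 271, 189, 131, 122, 118, 128, 134, 139, 138, 147, 140, 141, 142, 147, 129, 142, 146, 141, 141, 131, 149, 138, 147, 142, 141, 125, 135, 160, 166, 164, 162, 154, 153, 152, 167, 239, 288]
[294, 291, 256, 202, 163, 172, 259, 342, 382, 375, 369, 368, 377, 375, 377, 380, 376, 382, 391, 385, 375, 381, 372, 375, 374, 381, 379, 361, 258, 163, 129, 140, 139, 142] [132, 140, 139, 125, 140, 130, 158, 233, 322, 344, 343, 344, 337, 327]
[[0.4908, -0.1489, 0.012], [0.47, -0.142, 0.012], [0.3865, -0.1162, 0.012]] 0.10936683775528418
-17.419661534919793
```

```bash
python3 -m pendant '[[[9,0.6,-50,-0.2,48],[0,0,-50,0,48],[0,0,-50,0,48],[0,0,-30,0,48],[0,0,-12,0,48],[0,0,-4.5,0,48],[0,0,0,0,48]]]'; python3 -m pendant '[[[0,0,0,0,20],[0,0,0,0,20],[0,0,0,0,20],[0,0,0,0,20],[0,0,0,0,20]]]';python3 -m pendant '[[[0,0,15,0,20],[0,0,40,0,20],[0,0,50,0,20],[0,0,50,0,20],[0,0,0,0,20],[0,0,0,0,20],[0,0,0,0,20]]]'; python3 -c "
from h import *
c=cam('wrist','w13');g=c['img'].astype(int).sum(2); print(g[125:210,252].tolist(),g[150,210:295].tolist())"; python3 t.py 8 '[[222,138],[283,138],[252,138],[252,180]]'
```

```text
time_s: 23.8
eef_pos: [0.4391, -0.1336, 0.0044]
eef_rot: [0.0, 0.989, -0.149, 0.001]
wrist_force: [-0.5, -0.1, -0.4]
opening: 0.563
time_s: 24.42
eef_pos: [0.4392, -0.1339, 0.005]
eef_rot: [0.0, 0.989, -0.149, 0.001]
wrist_force: [-1.3, 1.5, 6.2]
opening: 0.303
time_s: 25.3
eef_pos: [0.4371, -0.1327, 0.1572]
eef_rot: [-0.001, 0.989, -0.149, -0.001]
wrist_force: [-0.6, -0.6, -0.4]
opening: 0.3
[368, 376, 376, 375, 361, 368, 363, 362, 365, 359, 362, 353, 299, 226, 194, 187, 243, 333, 399, 412, 412, 414, 414, 410, 404, 405, 397, 406, 408, 402, 414, 418, 413, 413, 419, 423, 415, 412, 410, 413, 414, 423, 426, 423, 420, 422, 420, 415, 413, 408, 413, 408, 405, 410, 411, 417, 417, 412, 408, 413, 410, 410, 408, 386, 271, 143, 74, 74, 64, 80, 78, 75, 89, 79, 75, 83, 91, 95, 89, 93, 84, 75, 88, 81, 90] [366, 365, 367, 371, 363, 369, 365, 366, 355, 372, 408, 433, 413, 402, 406, 407, 399, 403, 404, 404, 405, 402, 413, 401, 402, 405, 400, 401, 403, 401, 406, 397, 407, 401, 403, 403, 403, 403, 403, 401, 403, 400, 405, 392, 403, 407, 403, 396, 404, 405, 396, 398, 398, 402, 395, 400, 399, 399, 400, 402, 398, 396, 396, 401, 396, 404, 402, 404, 392, 400, 398, 399, 384, 330, 288, 310, 344, 345, 342, 344, 342, 343, 340, 339, 338]
[[55.5, -12.6, -8.1], [55.5, 13.1, -8.2], [55.5, 0.1, -8.2], [37.1, 0.1, -8.1]] [ 0.4373 -0.1328  0.1572]
```

```bash
python3 -m pendant '[[[13,52,0,1.5,20],[13,52,0,1.5,20],[13,52,0,1.5,20],[13,52,0,1.5,20],[13,52,0,1.5,20],[13,52,0,1.6,20],[14,53,0,0,20],[13.8,53.8,0,0,20]]]';python3 -m pendant '[[[0,0,0,0,20],[0,0,-40,0,20],[0,0,-35,0,20],[0,0,-20,0,20],[0,0,0,0,20],[0,0,0,0,20],[0,0,0,0,20]]]'; python3 -c "
from h import *
o=monitor.get_obs();print(o['eef_pos'],2*np.degrees(np.arctan(o['eef_rot'][2]/o['eef_rot'][1])))"
```

```text
time_s: 26.4
eef_pos: [0.5437, 0.2871, 0.1572]
eef_rot: [0.0, 0.998, -0.07, -0.001]
wrist_force: [0.2, -0.0, 0.0]
opening: 0.299
time_s: 27.28
eef_pos: [0.5453, 0.2857, 0.0653]
eef_rot: [-0.001, 0.998, -0.07, 0.001]
wrist_force: [-0.0, 0.2, -1.1]
opening: 0.303
[0.54526227 0.28573361 0.06533876] -8.051418763138111
```

```bash
python3 -m pendant '[[[-1,0,-10,0,20],[0,0,-6,0,20],[0,0,0,0,20],[0,0,0,0,20],[0,0,0,0,20]]]'
```

```text
time_s: 27.9
eef_pos: [0.5432, 0.2855, 0.0478]
eef_rot: [-0.0, 0.998, -0.07, 0.0]
wrist_force: [0.4, -0.3, -0.9]
opening: 0.3
```

```bash
python3 -m pendant '[[[0,0.5,-3,0,20],[0,0,0,0,20],[0,0,0,0,20]]]'; python3 -m pendant '[[[0,0,-1.5,0,20],[0,0,0,0,20],[0,0,0,0,20]]]'
```

```text
time_s: 28.28
eef_pos: [0.543, 0.286, 0.0445]
eef_rot: [0.0, 0.998, -0.07, -0.0]
wrist_force: [-0.5, -0.2, -0.8]
opening: 0.302
time_s: 28.65
eef_pos: [0.5431, 0.286, 0.0431]
eef_rot: [-0.0, 0.998, -0.07, 0.0]
wrist_force: [-0.7, -0.1, 1.2]
opening: 0.304
```

Contact is just beginning at 43 mm, as predicted. I'll release, back off and look.

```bash
python3 -m pendant '[[[0,0,-0.3,0,20],[0,0,0,0,20],[0,0,0,0,44],[0,0,0,0,44],[0,0,0,0,44]]]';python3 -m pendant '[[[0,0,30,0,44],[0,0,30,0,44],[0,0,40,0,44],[-25,3,25,0,44],[-25,3,0,0,44],[0,0,0,0,44],[0,0,0,0,44]]]'; python3 b.py w14; python3 -c "
import cv2
i=cv2.imread('pics/w14.png')[0:240,130:390];cv2.imwrite('pics/w14c.png',cv2.resize(i,None,fx=2.5,fy=2.5,interpolation=cv2.INTER_CUBIC))"
```

```text
time_s: 29.28
eef_pos: [0.5429, 0.286, 0.0426]
eef_rot: [0.0, 0.998, -0.07, -0.0]
wrist_force: [0.4, 0.8, -1.1]
opening: 0.511
time_s: 30.15
eef_pos: [0.4935, 0.2919, 0.1676]
eef_rot: [0.0, 0.998, -0.07, 0.0]
wrist_force: [0.6, -0.4, -0.3]
opening: 0.516
[0.569  0.2812 0.3108] 320.53894755154533 [[-0.14, -0.946, -0.292], [-0.99, 0.134, 0.04], [0.001, 0.295, -0.956]] [-0.06157339  0.          0.          0.          0.        ]
30.2 [0.49365801 0.29178975 0.16752286] [ 6.12858124e-05  9.97526833e-01 -7.02866264e-02  6.89078140e-05] 0.5128074778171242 0.0187
```

View pics/w14c.png

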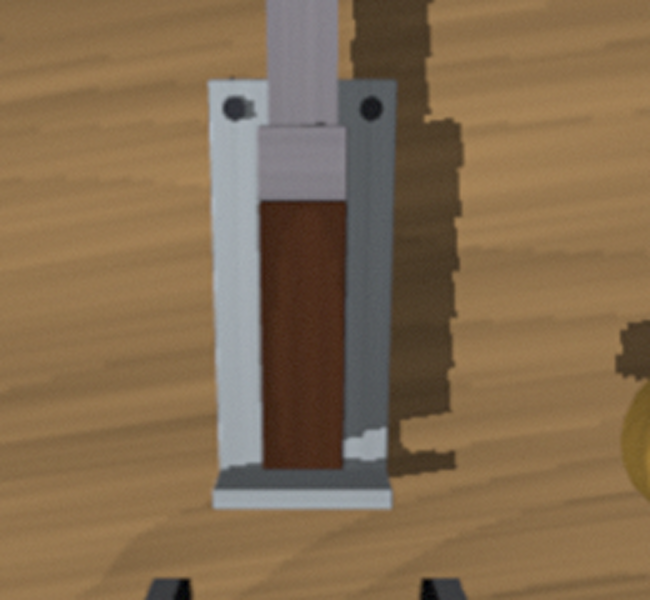

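```bash
python3 -c "
from h import *
c=cam('wrist'); g=c['img'].astype(int).sum(2)
a=np.radians(-8); u=np.array([np.cos(a),np.sin(a)]); v=np.array([-np.sin(a),np.cos(a)]); C=np.array([.5423,.2858])
def L(px,z): d=ray(c,px,z)[:,:2]-C; return (np.c_[d@u,d@v]*1e3).round(1).tolist()
print(L([(251,50.8),(251,187.2),(251,80)],.05))
def ed(r): 
    s=g[r,225:280]; d=np.where(s<200)[0]; return 225+d[0]-.5, 225+d[-1]+.5
for r in(95,130,170): print(r,ed(r),L([ed(r)],.05) if 0 else L([(ed(r)[0],r),(ed(r)[1],r)],.05))
"
python3 -m pendant '[[[16,-52,10,2,44],[16,-52,10,2,44],[16,-52,10,2,44],[16,-52,10,2,44],[16,-52,10,2,44],[16,-52,10,2,44],[16,-52,0,2,44],[14,-52,0,2,44]]]';python3 -m pendant '[[[0,-4,0,0,44],[0,0,0,0,44],[0,0,0,0,44]]]'
cat > p.py <<'E'
from h import *
c=cam('wrist','w15'); o=monitor.get_obs(); print(o['eef_pos'],2*np.degrees(np.arctan(o['eef_rot'][2]/o['eef_rot'][1])))
for k in('recognise','tip_of'):
  for r in getattr(spotter,k)('wrist','press_weight'):
    P=w(c,r['at']); print(k,round(r['confidence'],2),P.round(4),proj(c,P).round(0)[0])
q=proj(c,[[.677,-.121,.05]])[0];print(q)
lab=c['img'].astype(int); s=lab.sum(2); 
E
python3 p.py
```

```text
[[54.2, -0.6], [-54.6, -0.5], [32.8, -0.6]]
95 (np.float64(233.5), np.float64(268.5)) [[21.4, 13.2], [21.4, -14.3]]
130 (np.float64(234.5), np.float64(267.5)) [[-6.0, 12.8], [-6.1, -13.9]]
170 (np.float64(234.5), np.float64(267.5)) [[-39.4, 13.4], [-39.5, -14.3]]
time_s: 31.25
eef_pos: [0.6198, -0.1266, 0.2275]
eef_rot: [-0.0, 0.998, 0.07, 0.0]
wrist_force: [0.7, -0.4, 0.9]
opening: 0.513
time_s: 31.62
eef_pos: [0.6188, -0.1268, 0.2275]
eef_rot: [-0.0, 0.998, 0.07, -0.0]
wrist_force: [0.0, 0.2, -0.3]
opening: 0.514
[ 0.61890222 -0.12665595  0.22769644] 8.037084064492108
recognise 0.91 [ 0.6825 -0.1226  0.0195] [256.  99.]
recognise 0.66 [ 0.7144 -0.2521  0.0223] [382.  87.]
tip_of 0.96 [ 6.823e-01 -1.248e-01 -2.000e-04] [258.  99.]
tip_of 0.7 [ 0.7191 -0.2625  0.0019] [384.  84.]
[253.73821298 105.9795158 ]
```

```bash
cat > p2.py <<'E'
from h import *
c=cam('wrist'); rgb=c['img'].astype(int)
m0=((rgb[...,0]-rgb[...,2]<12)&(rgb.sum(2)<260)).astype(np.uint8)
m0=cv2.morphologyEx(m0,cv2.MORPH_CLOSE,np.ones((5,5),np.uint8))
l=cv2.connectedComponents(m0)[1]; q=proj(c,[.682,-.124,.045])[0].round().astype(int); k=l[q[1],q[0]]
m=(l==k).astype(np.uint8); ys,xs=np.where(m); print(k,m.sum(),xs.min(),xs.max(),ys.min(),ys.max())
for n,V in(('block',PW),('all',np.vstack([PW,box(-.03,.03,.006,.038,.05)]))):
    p,i=fit(c,m,V,[.682,-.124,.17]); print(n,p[:2].round(4),np.degrees(p[2]).round(2),round(i,3))
# handle top brightness profile
g=rgb.sum(2)
for r in range(60,135,8): print(r,g[r,225:290].tolist())
E
python3 p2.py
```

```text
3 2536 242 272 53 148
block [ 0.6793 -0.1247] 11.13 0.929
all [ 0.6793 -0.1247] 11.13 0.929
60 [359, 358, 348, 358, 352, 357, 354, 361, 348, 348, 353, 348, 353, 351, 346, 305, 227, 174, 164, 169, 168, 158, 165, 164, 161, 170, 169, 168, 163, 161, 170, 166, 162, 161, 157, 167, 169, 158, 153, 157, 164, 159, 163, 159, 133, 166, 180, 184, 176, 187, 184, 183, 192, 190, 194, 193, 184, 193, 179, 225, 335, 361, 353, 352, 339]
68 [319, 321, 315, 319, 315, 309, 308, 318, 313, 311, 324, 323, 323, 328, 334, 321, 275, 194, 159, 163, 158, 159, 158, 157, 163, 163, 152, 168, 161, 161, 171, 159, 158, 160, 171, 173, 159, 159, 158, 156, 160, 163, 168, 161, 136, 147, 175, 185, 186, 174, 192, 184, 176, 182, 187, 170, 184, 175, 216, 301, 334, 335, 334, 338, 335]
76 [329, 326, 333, 325, 327, 329, 337, 330, 331, 332, 327, 326, 326, 328, 336, 321, 280, 214, 164, 157, 156, 166, 160, 161, 164, 173, 173, 170, 165, 163, 170, 160, 159, 152, 157, 161, 133, 96, 76, 86, 77, 81, 86, 92, 98, 123, 166, 183, 170, 177, 174, 178, 186, 182, 184, 186, 179, 188, 169, 182, 232, 300, 324, 330, 322]
84 [319, 319, 320, 315, 318, 
[... 1561 characters left out ...]
, 178, 181, 182, 176, 179, 184, 178, 171, 178]
124 [325, 323, 333, 328, 333, 334, 335, 331, 332, 333, 331, 330, 327, 329, 330, 329, 339, 334, 327, 275, 202, 163, 162, 169, 165, 153, 156, 162, 167, 163, 165, 165, 163, 159, 153, 160, 160, 149, 136, 122, 135, 165, 162, 149, 123, 87, 96, 144, 156, 161, 159, 162, 162, 162, 162, 150, 157, 163, 160, 167, 150, 156, 158, 161, 163]
132 [336, 336, 339, 335, 329, 327, 340, 326, 331, 327, 336, 329, 330, 325, 332, 329, 328, 330, 327, 296, 226, 172, 158, 161, 162, 157, 161, 159, 167, 176, 162, 163, 171, 161, 165, 155, 157, 154, 145, 94, 86, 77, 86, 118, 137, 141, 124, 143, 163, 173, 174, 172, 169, 173, 171, 173, 176, 166, 170, 175, 167, 191, 255, 285, 292]
```

```bash
python3 -c "
from h import *
c=cam('wrist'); g=c['img'].astype(int).sum(2)
print(g[46:60,252].tolist(),g[140:156,256].tolist())
P=ray(c,[(254,52.7),(258.5,147.5),(241.2,60),(244.9,132)],.02);print(P.round(4).tolist(),np.linalg.norm(P[0]-P[1]))
H=ray(c,[(261.7,84),(264,124)],.05);print(H.round(4).tolist())
for C,b in(((.6793,-.1247),11.13),((.682,-.124),11)):
    b=np.radians(b);u=np.array([np.cos(b),np.sin(b)]);v=np.array([-np.sin(b),np.cos(b)])
    for Q in(P,H): d=Q[:,:2]-C; print((np.c_[d@u,d@v]*1e3).round(1).tolist())
"
```

```text
[330, 330, 336, 344, 339, 331, 332, 286, 187, 160, 156, 172, 164, 169] [161, 159, 151, 159, 163, 155, 154, 145, 200, 315, 332, 322, 318, 325, 330, 337]
[[0.7289, -0.1143, 0.02], [0.632, -0.1332, 0.02], [0.72, -0.1022, 0.02], [0.6468, -0.116, 0.02]] 0.09872988067204456
[[0.6989, -0.1258, 0.05], [0.6614, -0.1338, 0.05]]
[[50.6, 0.6], [-48.1, 0.8], [44.2, 14.2], [-30.2, 14.8]]
[[19.0, -4.9], [-19.3, -5.4]]
[[47.9, 0.6], [-50.9, 0.5], [41.4, 14.1], [-33.0, 14.5]]
[[16.2, -5.0], [-22.1, -5.7]]
```

```bash
python3 -m pendant '[[[31,1.2,-20,3,40],[30.7,1.3,-40,0,40],[0,0,-50,0,40],[0,0,-50,0,40],[0,0,-30,0,40],[0,0,-10,0,40],[0,0,0,0,40],[0,0,0,0,40]]]'; python3 -m pendant '[[[0,0,0,0,4],[0,0,0,0,4],[0,0,0,0,4],[0,0,0,0,4],[0,0,0,0,4]]]';python3 -m pendant '[[[0,0,15,0,4],[0,0,40,0,4],[0,0,50,0,4],[0,0,35,0,4],[0,0,0,0,4],[0,0,0,0,4],[0,0,0,0,4]]]'
```

```text
time_s: 32.88
eef_pos: [0.6822, -0.1259, 0.03]
eef_rot: [0.001, 0.995, 0.096, 0.002]
wrist_force: [-0.2, -0.4, 0.6]
opening: 0.468
time_s: 33.5
eef_pos: [0.6815, -0.1255, 0.0292]
eef_rot: [0.0, 0.995, 0.096, 0.001]
wrist_force: [-1.4, 2.1, 6.0]
opening: 0.125
time_s: 34.38
eef_pos: [0.679, -0.125, 0.1644]
eef_rot: [-0.001, 0.995, 0.095, -0.002]
wrist_force: [-0.1, 0.9, -5.5]
opening: 0.131
```

```bash
python3 -m pendant '[[[-17,51,0,-3,4],[-17,51,0,-3,4],[-17,51,0,-3,4],[-17,51,0,-3,4],[-17,51,0,-3,4],[-17,51,0,-3,4],[-17,52,0,-1,4],[-17,53,0,0,4]]]';python3 -m pendant '[[[0,0,-30,0,4],[0,0,-30,0,4],[0,0,0,0,4],[0,0,0,0,4],[0,0,0,0,4]]]'; python3 -c "
from h import *
o=monitor.get_obs();print(o['eef_pos'],2*np.degrees(np.arctan(o['eef_rot'][2]/o['eef_rot'][1])))
c=cam('wrist','w16')
i=c['img'][80:300,150:360,::-1];cv2.imwrite('pics/w16c.png',cv2.resize(i,None,fx=3,fy=2.7,interpolation=cv2.INTER_CUBIC))
g=c['img'].astype(int).sum(2);print(g[130:215,240].tolist());print(g[205,205:300].tolist())"
```

```text
time_s: 35.38
eef_pos: [0.5431, 0.2867, 0.166]
eef_rot: [0.001, 0.998, -0.07, -0.001]
wrist_force: [0.7, -0.1, -5.1]
opening: 0.125
time_s: 36.0
eef_pos: [0.5459, 0.2856, 0.1093]
eef_rot: [-0.0, 0.998, -0.07, 0.001]
wrist_force: [0.7, 0.5, -4.8]
opening: 0.125
[0.54592157 0.28556069 0.1093142 ] -8.073381382934132
[404, 426, 426, 416, 413, 412, 414, 416, 428, 435, 420, 263, 120, 77, 85, 81, 97, 123, 151, 164, 182, 188, 177, 180, 188, 187, 189, 190, 186, 183, 178, 177, 184, 186, 181, 178, 170, 185, 188, 187, 184, 185, 187, 182, 182, 184, 180, 188, 188, 181, 181, 182, 184, 183, 186, 188, 171, 129, 110, 99, 97, 89, 91, 101, 98, 93, 90, 76, 101, 129, 164, 163, 136, 133, 124, 122, 117, 122, 126, 141, 162, 176, 186, 197, 188]
[377, 379, 376, 376, 373, 378, 437, 510, 540, 544, 550, 547, 547, 549, 552, 540, 452, 307, 200, 179, 164, 175, 184, 182, 174, 187, 173, 180, 177, 171, 184, 185, 177, 164, 145, 122, 110, 92, 83, 81, 82, 90, 94, 86, 94, 86, 87, 95, 84, 91, 93, 70, 91, 92, 81, 84, 91, 83, 84, 89, 117, 170, 172, 173, 172, 177, 179, 179, 172, 176, 132, 100, 80, 94, 100, 169, 250, 282, 292, 293, 298, 301, 298, 294, 295, 288, 284, 250, 211, 193, 190, 190, 190, 185, 187]
```

```bash
python3 t.py -9.2 '[[252,147.5],[221.5,205],[275,205]]'; python3 t.py -29.2 '[[240,140.8]]'
```

```text
[[48.5, 0.3, 9.3], [19.1, -15.2, 9.3], [19.1, 11.9, 9.2]] [0.5457 0.2855 0.1091]
[[48.6, -6.2, 29.3]] [0.5455 0.2855 0.1089]
```

```bash
python3 -m pendant '[[[-1.5,0.4,-14,0,4],[0,0,-8,0,4],[0,0,-4,0,4],[0,0,0,0,4],[0,0,0,0,4],[0,0,0,0,4]]]'
```

```text
time_s: 36.9
eef_pos: [0.5435, 0.286, 0.0822]
eef_rot: [-0.0, 0.998, -0.07, 0.0]
wrist_force: [-0.0, -0.4, -4.6]
opening: 0.127
```

```bash
python3 -m pendant '[[[0,0,-2,0,4],[0,0,0,0,4],[0,0,0,0,4]]]'; python3 -m pendant '[[[0,0,-1,0,4],[0,0,0,0,4],[0,0,0,0,4]]]'
```

```text
time_s: 37.28
eef_pos: [0.5432, 0.2859, 0.0798]
eef_rot: [0.0, 0.998, -0.07, -0.0]
wrist_force: [-0.3, -0.2, -4.3]
opening: 0.124
time_s: 37.65
eef_pos: [0.5434, 0.286, 0.0792]
eef_rot: [-0.0, 0.998, -0.07, 0.0]
wrist_force: [-1.1, 0.5, 0.1]
opening: 0.126
```

Contact came at 79.2 mm, as predicted. I'll release gently, rise and check.

```bash
python3 -m pendant '[[[0,0,-0.2,0,4],[0,0,0,0,4],[0,0,0,0,36],[0,0,0,0,36],[0,0,0,0,36],[0,0,0,0,36]]]';python3 -m pendant '[[[0,0,20,0,36],[0,0,40,0,36],[0,0,40,0,36],[-30,4,20,0,36],[-30,4,0,0,36],[0,0,0,0,36],[0,0,0,0,36]]]'; python3 -c "
from h import *
c=cam('wrist','w17');s=cam('scene','s17'); o=monitor.get_obs();print(o['eef_pos'],o['wrist_force'])
a=c['img'][0:240,130:390];b=s['img'][60:240,230:425]
cv2.imwrite('pics/fin.png',cv2.resize(np.hstack([cv2.resize(a,(390,360),interpolation=cv2.INTER_CUBIC),cv2.resize(b,(390,360),interpolation=cv2.INTER_CUBIC)]),None,fx=1,fy=1)[:,:,::-1])"
```

```text
time_s: 38.4
eef_pos: [0.5433, 0.2859, 0.0785]
eef_rot: [-0.0, 0.998, -0.07, 0.0]
wrist_force: [-0.0, -0.5, -0.7]
opening: 0.42
time_s: 39.28
eef_pos: [0.484, 0.2939, 0.1997]
eef_rot: [-0.0, 0.998, -0.07, 0.001]
wrist_force: [-0.1, -0.0, 0.1]
opening: 0.423
[0.48408021 0.29370599 0.19893119] [-0.41849539 -0.29206151 -0.14540788]
```

View pics/fin.png

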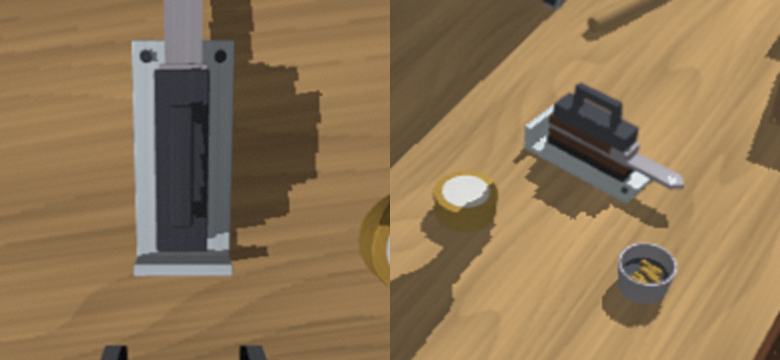

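The picture shows the full stack upright and aligned: the weight at rows 70–250 of the left panel, parallel to the base, and the blade out over the open end. The tin and cup are undisturbed and the gripper is clear, so I'm handing in.

```bash
python3 -c "
from bench import order,monitor
print(order.hand_in(),monitor.get_obs()['time_s'])"
```

```text
the job is handed in; nothing more can be done
the job is handed in; nothing more can be done
```

The handle is laid up on the black pad and handed in at about 39 s. From the bottom it goes plain scale, knife blank with the blade over the open end, bolstered scale with the bolster next to the blade, then the press weight that stood nearer the base, lengthwise on top. Everything is released, and the arm is clear with about zero wrist force.

| Part | Offset along the pad | Offset across the pad | How checked |
|---|---|---|---|
| Plain scale | about 1 mm towards the open end (see below) | -0.5 mm | wrist camera after release |
| Knife blank | 0.0 mm | -0.4 mm | wrist camera after release |
| Bolster scale | about -0.2 mm | about -0.5 mm | wrist camera after release |
| Press weight | not measured after release | not measured after release | final wrist and scene views by eye, and contact at the expected height |

- **Angle:** the knife and both scales follow the pad's -8° to within about 0.5°. The weight looks parallel to it.
- **Checks that disagreed:** the plain scale came out at 2 mm towards the open end in one wrist view and about 1 mm in the close end view. Before release, another view had put it about 1.5–2 mm the other way, so I moved it 1.4 mm. I left it there.
- **Bystanders:** the tin and rivet cup look untouched in the final picture. I did not measure their positions again.

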